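# Make up two tasting trays at the cheese counter

## Robot

A 6-joint arm with a two-finger parallel gripper is mounted at the origin on the work surface. World frame = base frame: x ahead of the robot, y to its left, z up, the work surface at z = 0. Lengths are in m, angles in rad, forces in N, time in s.
With the tool pointing down it reaches from about 0.425 to 0.95 m from the base axis. Payload 3.5 kg.
Tool frame: the origin (TCP) lies on the centre line of the jaws, within the pads' length; the fingertips stand 19 mm ahead of it and the grasp point (between the pads) is the TCP; z points along the fingers, y is the line along which they close (so a half turn about z gives the same grasp; the last joint's range is limited). The gripper opens to 85 mm and grips with 20 to 120 N. Pads are 22 mm wide; open, the fingers measure 114 mm over their backs; the gripper's body (76 mm by 85 mm) begins 54 mm behind the grasp point. The pads swing forward as they close: fully open they stand 13 mm farther back than shut.
Start: joints at [1.081, 0.286, 1.577, -0, 1.279, -0.15], TCP at [0.225, 0.636, 0.25] pointing down, gripper open.
Joint ranges: [-2.77, 2.77], [-0.9, 2.22], [0.21, 2.48], [-1.53, 4.67], [0.24, 2.81], [-2.84, 2.84]. Speed limits (rad/s): [2.79, 2.79, 3.14, 3.14, 3.14, 3.14].

## Interface

Orientations are given as a unit quaternion [x, y, z, w].
In Python, from plant import status, cams, ctrl gives the robot as it stands.
- The arm moves only by the shell command python3 -m inch 'ROWS' [FORCE]. ROWS is JSON, a list of rows, each a list of 3 entries, a list of its own where there are three numbers: the opening, from -1 (shut) to 1 (fully open), then the shift along the tool's x, y, z in cm, then the turn about the tool's z in rad. In form: [[jaw, [dx, dy, dz], twist], ...]. A call has 1 to 20 rows; each row is the pose to reach, as a shift and turn from the pose commanded when the call began, along the tool's axes at that moment; what a row does not reach only later rows make up. A row lasts 1/10 s, in which the tool goes at most 50 mm and 8.59 degrees, less where a joint would pass 70% of its speed; a pose out of reach is approached as far as the arm can. A call with a gripper value outside its range is refused whole. The fingers move at their own pace and stop on an object; FORCE is the grip in N (left out, the last holds). Time passes only in rows, so rows that repeat a pose let the fingers close. It gives the time, the measured TCP pose, the force and the opening at its end, in the units of the state.
- status.get_state(): the state, without advancing time (a new reading comes with each control period).
- cams.read_camera(name): name is "scene" or "top" or "wrist"; returns the picture (420x560x3 uint8, blue, green, red); there is no depth.
- cams.calibration(name): a dict with "camera_matrix" (3x3 intrinsics, pixels), "cam_to_world" (4x4, takes a point from camera to world coordinates); the wrist camera has in their place "mount" (4x4, takes a point from camera to tool coordinates, whose origin is the TCP and whose axes are the flange's). Camera axes: x right, y down, z forward; pixel columns grow to the right and rows downward; lengths in m; the calibration is good to about 2 mm. A picture is of the moment at which its call begins: read the wrist's pose just before it. calibration takes no time and is no camera call.
- ctrl.sign_off(): hands the job in, once; it reports no verdict.
The state is a dict: "time": time; "qpos": joint angles; "dq": joint speeds; "joint_efforts": joint torques, N m; "eef_pos": TCP position; "tcp_rot": TCP orientation; "contact_force": force on the tool from outside, world axes, zero at the start; "wrist_torque": the same for the moment, N m; "opening": opening from 0.0 (shut) to 1.0 (fully open).
Only numpy, scipy, OpenCV 4.12 (cv2) and the standard library are available. Lean on these libraries where they do the work, as an engineer would, in place of code of your own. Each camera call takes 0.05 s, during which the arm holds its last target. There are 200 camera calls.

## Task

Make up the two tasting trays from the stock on the counter, one thing to a compartment: the long three-compartment tray gets the tall jar in its middle compartment with the brick of cheese and the pear-shaped cheese at its two ends, either way round; the short two-compartment tray gets the wide jar and the small cheese wheel, either way round. Everything stands upright, flat on the floor of its compartment; set the two glass jars down on it, do not drop them. Leave the slim short jar and the large wheel where they are.

Things in the scene. Friction and masses are not known exactly. Their poses are not given: they have to be found in the camera images.
- long_tray: Long shallow wooden tray, fixed to the counter, open on top: three equal compartments in a row along the tray's y. Outside 130 mm (x) by 305 mm (y), walls 18 mm high over the counter and 5 mm thick, floor 6 mm thick. Each compartment is 120 mm (x) by 95 mm (y) inside; their centres lie at x = 0, y = -100, 0 and +100 mm in the tray's frame. Origin: centre of the underside, on the counter; z axis up.
- short_tray: Short shallow wooden tray, fixed to the counter, the same make with two compartments in a row along its y. Outside 130 mm (x) by 205 mm (y), walls 18 mm high and 5 mm thick, floor 6 mm thick. Each compartment is 120 mm (x) by 95 mm (y) inside; centres at x = 0, y = -50 and +50 mm in the tray's frame. Origin: centre of the underside, on the counter; z axis up.
- tall_jar_mid (a point): Tall jar: amber glass, paper label, steel cap; the tallest of the three jars. Round, 52 mm across, 88 mm high, about 260 g, standing. Point: its centre, 44 mm above its underside; z axis up. 
- wide_jar_mid (a point): Wide jar: amber glass, paper label, steel cap. Round, 64 mm across, 56 mm high, about 280 g, standing. Point: its centre, 28 mm above its underside; z axis up. 
- brick_mid (a point): Brick of cheese: oblong block 85 mm long (its x) by 42 mm wide (its y) by 50 mm high, about 200 g, lying flat. Point: its centre, 25 mm above its underside; z axis up. 
- pear_belly (a point): Pear-shaped cheese: round, standing on its flat foot, with a narrow neck and small head; 73 mm high in all. Its belly is 60 mm across with upright sides from 14 to 42 mm above its underside: hold it there. About 200 g. Point: the middle of the belly on the axis, 28 mm above its underside; z axis up. 
- small_wheel_mid (a point): Small cheese wheel: round disc lying flat, 60 mm across, 46 mm high, about 150 g. Point: its centre, 23 mm above its underside; z axis up. 
- slim_jar_mid (a point): Slim short jar, not wanted: amber glass, paper label, steel cap, 36 mm across, 56 mm high, standing. Point: its centre, 28 mm above its underside.
- large_wheel_mid (a point): Large cheese wheel, not wanted: round disc lying flat, 90 mm across, 46 mm high. Point: its centre, 23 mm above its underside.
There are look-alikes about, which are no part of the job. What is shaped like the part that bears pear_belly but blue or green is not meant.

How it is judged:
At the end, for the whole second after the job is handed in: Tall jar in the long tray's middle compartment, brick and pear cheese in its two ends; wide jar and small wheel each in a compartment of the short tray. Each upright within 0.12 rad, on the floor within 5 mm, at rest. Slim jar and large wheel within 25 mm of their start (z of tall_jar_mid in the frame of long_tray between 0.045 and 0.055 m and x of tall_jar_mid in the frame of long_tray between -0.06 and 0.06 m and angle between each of tall_jar_mid, wide_jar_mid, brick_mid, pear_belly, small_wheel_mid's own z axis and vertical below 0.12 rad and linear speed of each of tall_jar, wide_jar, brick, pear, small_wheel below 0.01 m/s and z of wide_jar_mid in the frame of short_tray between 0.029 and 0.039 m and x of wide_jar_mid in the frame of short_tray between -0.06 and 0.06 m and z of brick_mid in the frame of long_tray between 0.026 and 0.036 m and x of brick_mid in the frame of long_tray between -0.06 and 0.06 m and z of pear_belly in the frame of long_tray between 0.029 and 0.039 m and x of pear_belly in the frame of long_tray between -0.06 and 0.06 m and z of small_wheel_mid in the frame of short_tray between 0.024 and 0.034 m and x of small_wheel_mid in the frame of short_tray between -0.06 and 0.06 m and y of tall_jar_mid in the frame of long_tray between -0.0475 and 0.0475 m and ((y of brick_mid in the frame of long_tray between 0.0525 and 0.1475 m and y of pear_belly in the frame of long_tray between -0.1475 and -0.0525 m) or (y of brick_mid in the frame of long_tray between -0.1475 and -0.0525 m and y of pear_belly in the frame of long_tray between 0.0525 and 0.1475 m)) and ((y of wide_jar_mid in the frame of short_tray between 0.0025 and 0.0975 m and y of small_wheel_mid in the frame of short_tray between -0.0975 and -0.0025 m) or (y of wide_jar_mid in the frame of short_tray between -0.0975 and -0.0025 m and y of small_wheel_mid in the frame of short_tray between 0.0025 and 0.0975 m)) and distance of each of slim_jar_mid, large_wheel_mid from where it was at the start of the episode below 0.025 m); the robot touches nothing.
It fails at once if the tall glass jar is let go in the air, more than 20 mm above a tray's floor (height (world z) of tall_jar_mid above 0.07 m and contact force between tall_jar and the fingers below 0.05 N).
It fails at once if the wide glass jar is let go in the air, more than 20 mm above a tray's floor (height (world z) of wide_jar_mid above 0.054 m and contact force between wide_jar and the fingers below 0.05 N).
It also fails if it takes over 128 s, if anything falls off the work surface, if the arm or the gripper's body presses on something with over 40 N, if the wrist force passes 120 N, or if a joint passes its speed limit or range.

## Working session

There is one attempt and no reset: what is moved stays moved. The work goes in short steps, Python scripts to look and compute and a shell command to move; the robot and the scene stay as the last step left them, time stands still between calls to the robot, and variables do not carry over. Pictures are saved under pics/ and viewed, on a budget of 14 in all, crops included, one or two more only if the job needs it, and the job is handed in when it is done.

```bash
mkdir -p pics; ls
python3 - <<'E'
from plant import status,cams,ctrl
import cv2,numpy as np
print(status.get_state())
for n in("top","scene"):
    cv2.imwrite(f"pics/{n}0.png",cams.read_camera(n)); print(n,cams.calibration(n))
print(cams.calibration("wrist"))
E
```

```text
pics
{'time': 0.0, 'qpos': array([ 1.08099386e+00,  2.87179278e-01,  1.57820259e+00,  1.80200141e-05,
        1.27858713e+00, -1.49976325e-01]), 'dq': array([ 0.00049415, -0.00151142,  0.00059863,  0.0027385 , -0.00163805,
       -0.00147866]), 'joint_efforts': array([ 6.96307179e-04, -4.05990243e+01, -2.92621851e+01, -1.64907219e-04,
        5.86780894e-03, -1.08936706e-05]), 'eef_pos': array([0.22465156, 0.63586204, 0.24892419]), 'tcp_rot': array([ 1.69099124e-01,  9.85598333e-01, -1.12518455e-03, -3.81822038e-04]), 'contact_force': array([-0.25116437,  0.19715434,  0.16194365]), 'wrist_torque': array([ 0.03058004,  0.02966538, -0.00129006]), 'opening': 0.9980367061304894}
top {'camera_matrix': array([[433.38641948,   0.        , 280.87945284],
       [  0.        , 433.38641948, 207.14506966],
       [  0.        ,   0.        ,   1.        ]]), 'cam_to_world': array([[-0.01305992, -0.99367296,  0.11155034,  0.3283282 ],
       [-0.99965178,  0.0155332 ,  0.02133156, -0.01013129],
       [-0.02292933, -0.11123291, -0.99352981,  1.10490368],
       [ 0.        ,  0.        ,  0.   
[... 287 characters left out ...]
 0.95331425, -0.14337127,  0.2657755 , -0.31736556],
       [ 0.02314799, -0.84282597, -0.53768815,  0.66667187],
       [ 0.        ,  0.        ,  0.        ,  1.        ]])}
{'camera_matrix': array([[327.17952723,   0.        , 280.18864759],
       [  0.        , 327.17952723, 208.96105613],
       [  0.        ,   0.        ,   1.        ]]), 'mount': array([[ 7.93750350e-04, -9.61332147e-01, -2.75390401e-01,
         7.07461806e-02],
       [ 9.99999074e-01,  4.58522382e-04,  1.28166162e-03,
        -2.81146339e-04],
       [-1.10582986e-03, -2.75391163e-01,  9.61331620e-01,
        -1.23135303e-01],
       [ 0.00000000e+00,  0.00000000e+00,  0.00000000e+00,
         1.00000000e+00]])}
```

View pics/top0.png

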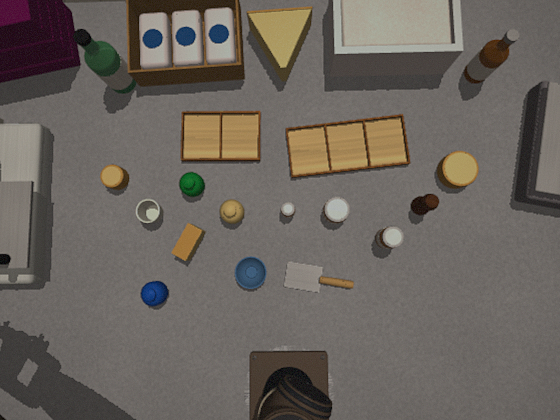

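View pics/scene0.png

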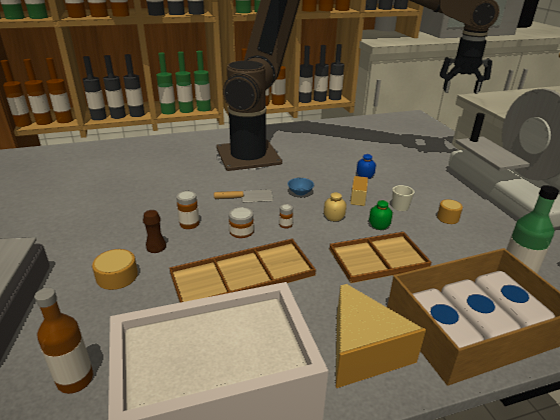

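The top view shows these stock items:
- small wheel (113,177)
- pear cheese (232,211), natural coloured; the look-alikes are green (191,184) and blue (154,293)
- brick (187,243)
- slim jar (288,209), wide jar (336,209), tall jar (392,237)
- large wheel (459,169)

The trays are at (221,136), two compartments, and (347,146), three compartments. The dark mill (425,203) and the cup (148,211) aren't part of the job.

Next I'll measure with masks and confirm in one crop.

```bash
cat > h.py <<'E'
import cv2,numpy as np
from plant import status,cams,ctrl
from scipy.spatial.transform import Rotation as R
C={n:cams.calibration(n) for n in("top","scene")}
def cast(n,uv,z):
    K=C[n]["camera_matrix"];T=C[n]["cam_to_world"]
    uv=np.atleast_2d(np.asarray(uv,float))
    d=np.c_[uv,np.ones(len(uv))]@np.linalg.inv(K).T@T[:3,:3].T
    o=T[:3,3]; return (o+d*((z-o[2])/d[:,2:]))[:,:2]
def proj(n,p):
    K=C[n]["camera_matrix"];T=np.linalg.inv(C[n]["cam_to_world"])
    q=K@(T[:3,:3]@np.asarray(p,float)+T[:3,3]); return q[:2]/q[2]
def go(xy=None,z=None,close_dir=None):
    """shift in tool cm and twist to bring TCP to xy,z and tool y along close_dir (mod pi)"""
    s=status.get_state(); r=R.from_quat(s["tcp_rot"]).as_matrix()
    p=s["eef_pos"].copy()
    if xy is not None:p[:2]=xy
    if z is not None:p[2]=z
    d=r.T@(p-s["eef_pos"])*100
    tw=None
    if close_dir is not None:
        v=r.T@np.array([np.cos(close_dir),np.sin(close_dir),0]); tw=np.arctan2(-v[0],v[1])
        tw=(tw+np.pi/2)%np.pi-np.pi/2
    print("t",round(s["time"],2),"tcp",s["eef_pos"].round(4),"shift",d.round(2),"twist",None if tw is None else round(tw,3),"q6",s["qpos"][5].round(2),"q1",s["qpos"][0].round(2),"open",round(s["opening"],3),"F",s["contact_force"].round(1))
E
python3 - <<'E'
from h import *
im=cv2.imread("pics/top0.png");hsv=cv2.cvtColor(im,cv2.COLOR_BGR2HSV)
H,S,V=cv2.split(hsv)
white=((S<60)&(V>150)).astype(np.uint8); cheese=((H>12)&(H<32)&(S>70)&(V>110)).astype(np.uint8)
for n,m,(u,v),w,z in [("small",cheese,(113,177),20,.046),("pear",cheese,(232,211),20,.028),("brick",cheese,(187,243),26,.05),("slim",white,(288,209),14,.056),("wide",white,(336,209),20,.056),("tall",white,(392,237),18,.088),("large",cheese,(459,169),26,.046)]:
    r=np.zeros_like(m);r[v-w:v+w,u-w:u+w]=m[v-w:v+w,u-w:u+w]
    c=max(cv2.findContours(r,0,2)[0],key=cv2.contourArea)
    (cu,cv_),rad=cv2.minEnclosingCircle(c); rc=cv2.minAreaRect(c); box=cv2.boxPoints(rc)
    wb=cast("top",box,z); print(n,"circ",round(cu,1),round(cv_,1),round(rad,1),"A",cv2.contourArea(c),"rect",np.round(rc[1],1),"xy",cast("top",rc[0],z).round(4),"sides mm",np.linalg.norm(wb-np.roll(wb,1,0),axis=1).round(3)[:2], "ang",[round(float(np.arctan2(*(wb[i+1]-wb[i])[::-1])),3) for i in(0,1)])
    cv2.drawContours(im,[c],-1,(0,0,255),1)
# trays: dark brown rim+wood
tr=((H>4)&(H<30)&(S>80)).astype(np.uint8)
for n,(a,b,c_,d) in {"short":(105,165,175,268),"long":(108,182,278,418)}.items():
    r=np.zeros_like(tr);r[a:b,c_:d]=tr[a:b,c_:d]
    c=max(cv2.findContours(r,0,2)[0],key=cv2.contourArea);rc=cv2.minAreaRect(c);box=cv2.boxPoints(rc)
    wb=cast("top",box,.018);e=[wb[1]-wb[0],wb[2]-wb[1]]
    print(n,wb.mean(0).round(4),[np.linalg.norm(x).round(3) for x in e],[round(float(np.arctan2(x[1],x[0])),3) for x in e])
    cv2.drawContours(im,[box.astype(int)],-1,(255,0,0),1)
cv2.imwrite("pics/c1.png",cv2.resize(im[95:305,95:490],None,fx=2,fy=2,interpolation=cv2.INTER_CUBIC))
E
```

```text
small circ 111.3 175.7 11.8 A 388.0 rect [22. 22.] xy [[0.5348 0.4368]] sides mm [0.056 0.056] ang [-1.589, -3.114]
pear circ 231.2 209.8 11.1 A 345.0 rect [21. 21.] xy [[0.4452 0.1368]] sides mm [0.053 0.053] ang [-1.587, 3.139]
brick circ 186.6 241.3 18.9 A 548.0 rect [17.  35.5] xy [[0.3668 0.2442]] sides mm [0.042 0.086] ang [-0.503, -2.086]
slim circ 287.8 208.0 5.5 A 78.0 rect [10. 10.] xy [[ 0.4437 -0.0049]] sides mm [0.024 0.024] ang [-1.587, 3.125]
wide circ 336.6 208.4 11.5 A 347.5 rect [21. 22.] xy [[ 0.4407 -0.1238]] sides mm [0.051 0.053] ang [-1.587, 3.111]
tall circ 392.4 236.3 9.1 A 218.5 rect [17. 17.] xy [[ 0.3696 -0.2475]] sides mm [0.04  0.039] ang [-1.585, 3.098]
large circ 460.1 168.1 18.2 A 958.0 rect [34. 36.] xy [[ 0.5372 -0.4295]] sides mm [0.085 0.088] ang [-1.589, 3.078]
short [0.6379 0.1681] [np.float64(0.209), np.float64(0.132)] [-1.592, 3.134]
long [ 0.6068 -0.1588] [np.float64(0.308), np.float64(0.131)] [-1.469, -3.072]
```

View pics/c1.png

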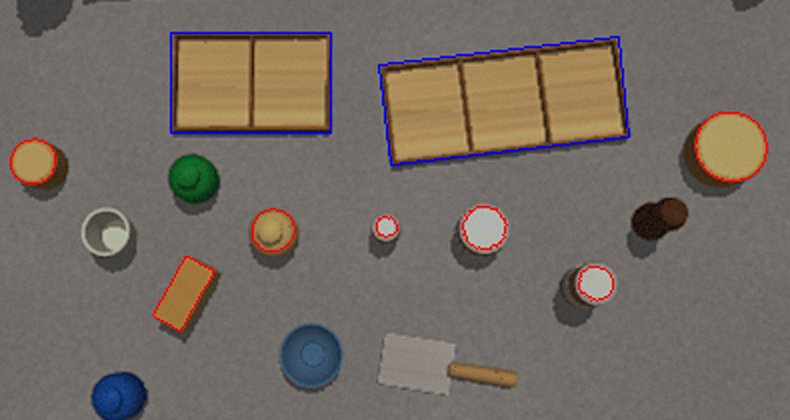

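The crop (c1) confirms the picks: natural pear at (273,231) with green and blue look-alikes set aside, wide jar (484,228), tall jar (595,283), small wheel (35,162), brick (185,293), and both trays outlined. I'll start with the small wheel.

```bash
python3 -c "
from h import *
go((.5348,.4368),.13,0.0); go((.5348,.4368),.030,0)"
```

```text
t 0.1 tcp [0.2247 0.6359 0.2491] shift [-35.88  -8.41  11.91] twist 1.231 q6 -0.15 q1 1.08 open 1.002 F [ 0.   0.1 -0.7]
t 0.1 tcp [0.2247 0.6359 0.2491] shift [-35.88  -8.38  21.91] twist 1.231 q6 -0.15 q1 1.08 open 1.002 F [ 0.   0.1 -0.7]
```

```bash
python3 -m inch '[[1,[-35.9,-8.4,8],1.23],[1,[-35.9,-8.4,8],1.23],[1,[-35.9,-8.4,8],1.23],[1,[-35.9,-8.4,8],1.23],[1,[-35.9,-8.4,8],1.23],[1,[-35.9,-8.4,8],1.23],[1,[-35.9,-8.4,8],1.23],[1,[-35.9,-8.4,8],1.23],[1,[-35.9,-8.4,8],1.23],[1,[-35.9,-8.4,8],1.23],[1,[-35.9,-8.4,8],1.23],[1,[-35.9,-8.4,8],1.23],[1,[-35.9,-8.4,8],1.23]]' 40
python3 - <<'E'
from h import *
go((.5348,.4368),.030,0)
s=status.get_state(); im=cams.read_camera("wrist"); cal=cams.calibration("wrist")
T=np.eye(4);T[:3,:3]=R.from_quat(s["tcp_rot"]).as_matrix();T[:3,3]=s["eef_pos"]
C["w"]={"camera_matrix":cal["camera_matrix"],"cam_to_world":T@cal["mount"]}
for z in(.046,0):
  a=np.linspace(0,6.28,60);pts=[proj("w",[.5348+.03*np.cos(t),.4368+.03*np.sin(t),z]) for t in a]
  cv2.polylines(im,[np.int32(pts)],True,(0,0,255),1)
cv2.imwrite("pics/w1.png",im)
E
```

```text
time: 1.4
eef_pos: [0.5348, 0.4382, 0.1706]
tcp_rot: [0.706, 0.708, 0.0, 0.0]
contact_force: [-0.8, 1.7, 1.1]
opening: 1.003
t 1.4 tcp [0.5348 0.4382 0.1706] shift [-0.14 -0.   14.06] twist 0.003 q6 0.54 q1 0.54 open 1.003 F [-0.8  1.7  1.1]
```

View pics/w1.png

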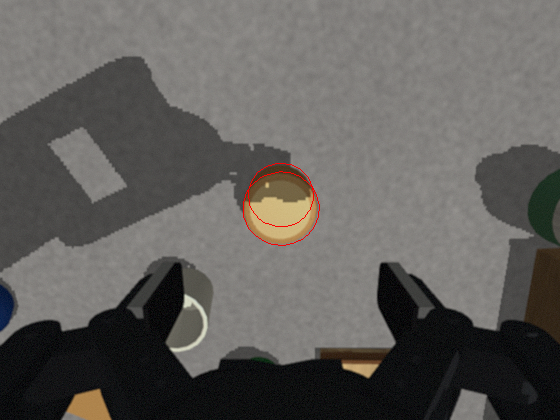

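The wheel sits at (281,207), inside the predicted circle, so the measurements hold. I'll grasp it.

```bash
python3 -m inch '[[1,[-0.1,0,4],0],[1,[-0.1,0,8],0],[1,[-0.1,0,11],0],[1,[-0.1,0,13],0],[1,[-0.1,0,14],0],[1,[-0.1,0,14],0],[-0.4,[-0.1,0,14],0],[-0.4,[-0.1,0,14],0],[-0.4,[-0.1,0,14],0],[-0.4,[-0.1,0,14],0],[-0.4,[-0.1,0,14],0],[-0.4,[-0.1,0,14],0],[-0.4,[-0.1,0,12],0],[-0.4,[-0.1,0,8],0],[-0.4,[-0.1,0,4],0],[-0.4,[-0.1,0,2],0],[-0.4,[-0.1,0,2],0]]' 40
python3 -c "
from h import *
go((.639,.218),.037,0)"
```

```text
time: 3.15
eef_pos: [0.5374, 0.4377, 0.1551]
tcp_rot: [0.707, 0.707, 0.004, 0.001]
contact_force: [0.2, 1.1, -2.3]
opening: 0.687
t 3.15 tcp [0.5374 0.4377 0.1551] shift [-22.03  10.05  11.79] twist 0.001 q6 0.54 q1 0.54 open 0.687 F [ 0.2  1.1 -2.3]
```

```bash
python3 -m inch '[[-0.4,[-5,2.5,1],0],[-0.4,[-10,5,2],0],[-0.4,[-15,7.5,4],0],[-0.4,[-20,10,5],0],[-0.4,[-22,10.3,5],0],[-0.4,[-22,10.3,5],0],[-0.4,[-22,10.3,5],0],[-0.4,[-22,10.3,5],0],[-0.4,[-22,10.3,5],0]]' 40
python3 -c "
from h import *
go((.639,.218),.038,0)"
```

```text
time: 4.05
eef_pos: [0.6378, 0.218, 0.0998]
tcp_rot: [0.706, 0.708, -0.0, -0.0]
contact_force: [0.2, 0.0, -0.4]
opening: 0.689
t 4.05 tcp [0.6378 0.218  0.0998] shift [-0.01  0.13  6.18] twist 0.003 q6 0.18 q1 0.18 open 0.689 F [ 0.2  0.  -0.4]
```

```bash
python3 -m inch '[[-0.4,[0,0.1,3],0],[-0.4,[0,0.1,4.5],0],[-0.4,[0,0.1,5.5],0],[-0.4,[0,0.1,6.2],0],[-0.4,[0,0.1,6.2],0],[-0.4,[0,0.1,6.2],0],[0.9,[0,0.1,6.2],0],[0.9,[0,0.1,6.2],0],[0.9,[0,0.1,6.2],0],[0.9,[0,0.1,6.2],0],[1,[0,0.1,4],0],[1,[0,0.1,0],0],[1,[0,0.1,-4],0],[1,[0,0.1,-4],0],[1,[0,0.1,-4],0]]' 40
python3 -c "
from h import *
go((.4407,-.1238),.13,0)"
```

```text
time: 5.55
eef_pos: [0.6406, 0.2168, 0.1423]
tcp_rot: [0.707, 0.707, 0.001, 0.001]
contact_force: [0.1, -0.2, -0.6]
opening: 1.003
t 5.55 tcp [0.6406 0.2168 0.1423] shift [-34.04 -20.02   1.13] twist 0.001 q6 0.18 q1 0.18 open 1.003 F [ 0.1 -0.2 -0.6]
```

```bash
python3 -m inch '[[1,[-5,-3,0],0],[1,[-9,-5,0],0],[1,[-13,-8,0],0],[1,[-17,-10,0],0],[1,[-21,-13,0],0],[1,[-25,-15,0],0],[1,[-29,-17.5,0],0],[1,[-34,-20,0],0],[1,[-34,-20,0],0],[1,[-34,-20,0],0],[1,[-34,-20,0],0],[1,[-34,-20,0],0]]' 40
python3 - <<'E'
from h import *
go((.4407,-.1238),.036,0)
for n in("top","scene"):cv2.imwrite(f"pics/{n}1.png",cams.read_camera(n))
E
```

```text
time: 6.75
eef_pos: [0.4402, -0.1223, 0.1397]
tcp_rot: [0.706, 0.708, -0.0, -0.001]
contact_force: [0.4, 0.6, -0.3]
opening: 0.996
t 6.75 tcp [ 0.4402 -0.1223  0.1397] shift [-0.16  0.06 10.37] twist 0.003 q6 -0.5 q1 -0.49 open 0.996 F [ 0.4  0.6 -0.3]
```

View pics/scene1.png

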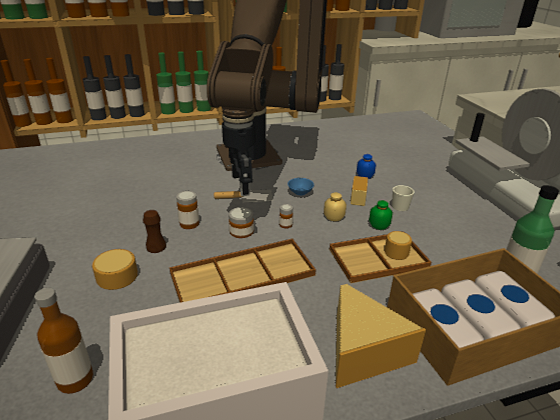

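The small wheel is standing in the short tray's outer compartment, at about (398,246). Next is the wide jar.

```bash
python3 -m inch '[[1,[-0.2,0.1,4],0],[1,[-0.2,0.1,7],0],[1,[-0.2,0.1,9],0],[1,[-0.2,0.1,10.3],0],[1,[-0.2,0.1,10.3],0],[-0.4,[-0.2,0.1,10.3],0],[-0.4,[-0.2,0.1,10.3],0],[-0.4,[-0.2,0.1,10.3],0],[-0.4,[-0.2,0.1,10.3],0],[-0.4,[-0.2,0.1,10.3],0],[-0.4,[-0.2,0.1,10.3],0],[-0.4,[-0.2,0.1,9.5],0],[-0.4,[-0.2,0.1,8],0],[-0.4,[-0.2,0.1,6],0],[-0.4,[-0.2,0.1,3],0],[-0.4,[-0.2,0.1,0],0],[-0.4,[-0.2,0.1,0],0],[-0.4,[-0.2,0.1,0],0]]' 60
python3 -c "
from h import *
go((.637,.118),.043,0)"
```

```text
time: 8.65
eef_pos: [0.4407, -0.1254, 0.1401]
tcp_rot: [0.707, 0.707, 0.0, 0.0]
contact_force: [-1.2, 0.3, -2.9]
opening: 0.715
t 8.65 tcp [ 0.4407 -0.1254  0.1401] shift [24.32 19.65  9.71] twist 0.001 q6 -0.5 q1 -0.5 open 0.715 F [-1.2  0.3 -2.9]
```

```bash
python3 -m inch '[[-0.4,[2,1.7,0],0],[-0.4,[5,4,0],0],[-0.4,[8,6.5,0],0],[-0.4,[11,9,0],0],[-0.4,[14,11.5,0],0],[-0.4,[17,14,0],0],[-0.4,[20,16.5,0],0],[-0.4,[22.5,18.5,0],0],[-0.4,[24,19.5,0],0],[-0.4,[24.2,19.6,0],0],[-0.4,[24.2,19.6,0],0],[-0.4,[24.2,19.6,0],0]]' 60
python3 -c "
from h import *
go((.637,.118),.043,0)"
```

```text
time: 9.85
eef_pos: [0.6353, 0.1159, 0.1384]
tcp_rot: [0.707, 0.707, -0.001, -0.001]
contact_force: [1.1, 0.5, -2.5]
opening: 0.716
t 9.85 tcp [0.6353 0.1159 0.1384] shift [0.22 0.2  9.54] twist 0.0 q6 0.02 q1 0.02 open 0.716 F [ 1.1  0.5 -2.5]
```

```bash
python3 -m inch '[[-0.4,[0.2,0.1,3],0],[-0.4,[0.2,0.1,6],0],[-0.4,[0.2,0.1,7.5],0],[-0.4,[0.2,0.1,8.4],0],[-0.4,[0.2,0.1,9],0],[-0.4,[0.2,0.1,9.3],0],[-0.4,[0.2,0.1,9.5],0],[-0.4,[0.2,0.1,9.5],0],[-0.4,[0.2,0.1,9.5],0],[-0.4,[0.2,0.1,9.5],0]]' 60
python3 -c "
from h import *
go((.637,.118),.043,0)"
```

```text
time: 10.85
eef_pos: [0.6382, 0.1187, 0.046]
tcp_rot: [0.707, 0.708, 0.0, 0.0]
contact_force: [0.6, -0.5, -3.5]
opening: 0.721
t 10.85 tcp [0.6382 0.1187 0.046 ] shift [-0.07 -0.12  0.3 ] twist 0.001 q6 0.03 q1 0.03 open 0.721 F [ 0.6 -0.5 -3.5]
```

```bash
python3 -m inch '[[-0.4,[0,0,0.2],0],[-0.4,[0,0,0.3],0],[-0.4,[0,0,0.3],0],[-0.4,[0,0,0.3],0]]' 60
python3 -m inch '[[0.9,[0,0,0],0],[0.9,[0,0,0],0],[0.9,[0,0,0],0],[0.9,[0,0,0],0],[1,[0,0,-3],0],[1,[0,0,-7],0],[1,[0,0,-10],0],[1,[0,0,-10],0],[1,[0,0,-10],0]]'
python3 - <<'E'
from h import *
go((.4452,.1368),.14,.1)
E
```

```text
time: 11.25
eef_pos: [0.6384, 0.1188, 0.0452]
tcp_rot: [0.707, 0.708, 0.0, 0.0]
contact_force: [-4.5, -1.2, 7.7]
opening: 0.717
time: 12.15
eef_pos: [0.6382, 0.1187, 0.1432]
tcp_rot: [0.707, 0.707, 0.001, 0.001]
contact_force: [-0.9, -0.0, -0.8]
opening: 0.996
t 12.15 tcp [0.6382 0.1187 0.1432] shift [  1.83 -19.3    0.28] twist -0.099 q6 0.03 q1 0.03 open 0.996 F [-0.9 -0.  -0.8]
```

```bash
python3 -m inch '[[1,[0.5,-4,0],0],[1,[1,-8,0],-0.1],[1,[1.5,-12,0],-0.1],[1,[1.8,-16,0],-0.1],[1,[1.8,-19.5,0],-0.1],[1,[1.8,-19.5,0],-0.1],[1,[1.8,-19.5,0],-0.1],[1,[1.8,-19.5,0],-0.1],[1,[1.8,-19.5,0],-0.1]]' 40
python3 - <<'E'
from h import *
go((.443,.1368),.033,.1)
s=status.get_state(); im=cams.read_camera("wrist"); cal=cams.calibration("wrist")
T=np.eye(4);T[:3,:3]=R.from_quat(s["tcp_rot"]).as_matrix();T[:3,3]=s["eef_pos"]
C["w"]={"camera_matrix":cal["camera_matrix"],"cam_to_world":T@cal["mount"]}
for z in(.042,.014):
  a=np.linspace(0,6.28,60);pts=[proj("w",[.443+.03*np.cos(t),.1368+.03*np.sin(t),z]) for t in a]
  cv2.polylines(im,[np.int32(pts)],True,(0,0,255),1)
cv2.imwrite("pics/w2.png",im)
E
```

```text
time: 13.05
eef_pos: [0.4438, 0.1363, 0.1423]
tcp_rot: [0.671, 0.742, 0.0, 0.0]
contact_force: [-0.4, -0.8, 0.1]
opening: 0.998
t 13.05 tcp [0.4438 0.1363 0.1423] shift [ 0.06 -0.08 10.93] twist 0.001 q6 -0.02 q1 0.08 open 0.998 F [-0.4 -0.8  0.1]
```

View pics/w2.png

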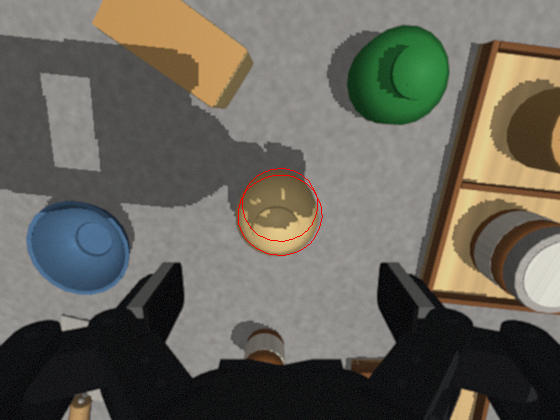

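The pear cheese at (280,213) is under the predicted circles. The wide jar and wheel stand upright in the short tray, at the right of the picture. I'll grasp the pear.

```bash
python3 -m inch '[[1,[0,-0.1,4],0],[1,[0,-0.1,7],0],[1,[0,-0.1,9.5],0],[1,[0,-0.1,10.8],0],[1,[0,-0.1,10.9],0],[-0.4,[0,-0.1,10.9],0],[-0.4,[0,-0.1,10.9],0],[-0.4,[0,-0.1,10.9],0],[-0.4,[0,-0.1,10.9],0],[-0.4,[0,-0.1,10.9],0],[-0.4,[0,-0.1,10.9],0],[-0.4,[0,-0.1,10],0],[-0.4,[0,-0.1,8],0],[-0.4,[0,-0.1,5],0],[-0.4,[0,-0.1,2],0],[-0.4,[0,-0.1,0],0],[-0.4,[0,-0.1,0],0],[-0.4,[0,-0.1,0],0]]' 40
python3 -c "
from h import *
go((.597,-.059),.040,.1)"
```

```text
time: 14.9
eef_pos: [0.4414, 0.1364, 0.1421]
tcp_rot: [0.67, 0.742, 0.0, 0.0]
contact_force: [-0.3, -0.5, -2.5]
opening: 0.687
t 14.9 tcp [0.4414 0.1364 0.1421] shift [-21.01  13.51  10.21] twist 0.001 q6 -0.02 q1 0.08 open 0.687 F [-0.3 -0.5 -2.5]
```

```bash
python3 -m inch '[[-0.4,[-3,2,0],0],[-0.4,[-6,4,0],0],[-0.4,[-9,6,0],0],[-0.4,[-12,8,0],0],[-0.4,[-15,10,0],0],[-0.4,[-18,12,0],0],[-0.4,[-20.5,13.4,0],0],[-0.4,[-21,13.5,2],0],[-0.4,[-21,13.5,4],0],[-0.4,[-21,13.5,6],0],[-0.4,[-21,13.5,7],0],[-0.4,[-21,13.5,7],0],[-0.4,[-21,13.5,7],0]]' 40
python3 -c "
from h import *
go((.597,-.059),.040,.1)"
```

```text
time: 16.2
eef_pos: [0.597, -0.0588, 0.0719]
tcp_rot: [0.67, 0.742, -0.0, -0.0]
contact_force: [-0.7, -0.7, -1.9]
opening: 0.688
t 16.2 tcp [ 0.597  -0.0588  0.0719] shift [-0.02  0.    3.19] twist 0.001 q6 -0.37 q1 -0.27 open 0.688 F [-0.7 -0.7 -1.9]
```

```bash
python3 -m inch '[[-0.4,[0,0,1.5],0],[-0.4,[0,0,2.5],0],[-0.4,[0,0,3],0],[-0.4,[0,0,3.2],0],[-0.4,[0,0,3.2],0],[-0.4,[0,0,3.2],0],[-0.4,[0,0,3.2],0]]' 40
python3 -m inch '[[0.8,[0,0,0],0],[0.8,[0,0,0],0],[0.8,[0,0,0],0],[0.8,[0,0,0],0],[1,[0,0,-3],0],[1,[0,0,-7],0],[1,[0,0,-11],0],[1,[0,0,-13],0],[1,[0,0,-13],0],[1,[0,0,-13],0]]' 
python3 -c "
from h import *
go((.3696,-.2475),.17,.1)"
```

```text
time: 16.9
eef_pos: [0.5966, -0.0588, 0.0412]
tcp_rot: [0.67, 0.742, -0.001, -0.001]
contact_force: [-4.0, 0.9, 5.5]
opening: 0.686
time: 17.9
eef_pos: [0.597, -0.0589, 0.17]
tcp_rot: [0.671, 0.742, -0.0, 0.0]
contact_force: [-0.4, 0.4, -1.4]
opening: 0.998
t 17.9 tcp [ 0.597  -0.0589  0.17  ] shift [-16.47 -24.53  -0.  ] twist 0.001 q6 -0.37 q1 -0.27 open 0.998 F [-0.4  0.4 -1.4]
```

```bash
python3 -m inch '[[1,[-2.5,-3.5,0],0],[1,[-5,-7,0],0],[1,[-7.5,-11,0],0],[1,[-10,-15,0],0],[1,[-12.5,-18.5,0],0],[1,[-15,-22,0],0],[1,[-16.5,-24.5,0],0],[1,[-16.5,-24.5,0],0],[1,[-16.5,-24.5,0],0],[1,[-16.5,-24.5,0],0],[1,[-16.5,-24.5,0],0],[1,[-16.5,-24.5,0],0]]' 60
python3 - <<'E'
from h import *
go((.3696,-.2475),.05,.1)
s=status.get_state(); im=cams.read_camera("wrist"); cal=cams.calibration("wrist")
T=np.eye(4);T[:3,:3]=R.from_quat(s["tcp_rot"]).as_matrix();T[:3,3]=s["eef_pos"]
C["w"]={"camera_matrix":cal["camera_matrix"],"cam_to_world":T@cal["mount"]}
for z,r in((.0,.026),(.088,.021)):
  a=np.linspace(0,6.28,60);pts=[proj("w",[.3696+r*np.cos(t),-.2475+r*np.sin(t),z]) for t in a]
  cv2.polylines(im,[np.int32(pts)],True,(0,0,255),1)
cv2.imwrite("pics/w3.png",im)
E
```

```text
time: 19.1
eef_pos: [0.3706, -0.2472, 0.17]
tcp_rot: [0.67, 0.742, 0.0, -0.0]
contact_force: [-0.2, -0.4, 0.9]
opening: 1.0
t 19.1 tcp [ 0.3706 -0.2472  0.17  ] shift [-0.03 -0.1  12.  ] twist 0.003 q6 -0.92 q1 -0.82 open 1.0 F [-0.2 -0.4  0.9]
```

View pics/w3.png

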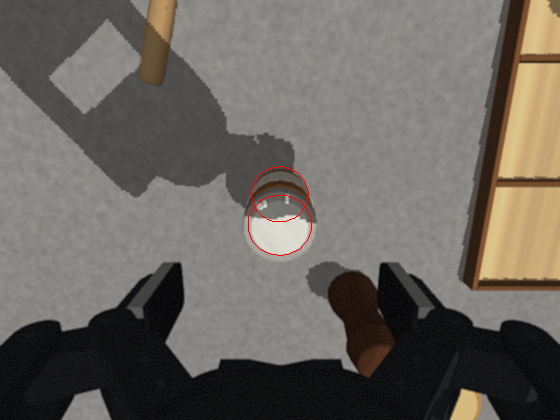

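The tall jar's cap at (280,225) matches the prediction. The mill's base near (350,285) clears the finger path, so I'll grasp.

```bash
python3 -m inch '[[1,[0,0,4],0],[1,[0,0,7],0],[1,[0,0,9.5],0],[1,[0,0,11.5],0],[1,[0,0,12],0],[1,[0,0,12],0],[-0.6,[0,0,12],0],[-0.6,[0,0,12],0],[-0.6,[0,0,12],0],[-0.6,[0,0,12],0],[-0.6,[0,0,12],0],[-0.6,[0,0,12],0],[-0.6,[0,0,11.5],0],[-0.6,[0,0,10],0],[-0.6,[0,0,7],0],[-0.6,[0,0,4],0],[-0.6,[0,0,2],0],[-0.6,[0,0,0],0],[-0.6,[0,0,0],0],[-0.6,[0,0,0],0]]' 60
python3 -c "
from h import *
go((.607,-.159),.056,.1)"
```

```text
time: 21.15
eef_pos: [0.3697, -0.2474, 0.1697]
tcp_rot: [0.671, 0.742, 0.0, -0.0]
contact_force: [-0.4, -0.3, -4.0]
opening: 0.593
t 21.15 tcp [ 0.3697 -0.2474  0.1697] shift [ 6.4  24.5  11.37] twist 0.001 q6 -0.92 q1 -0.82 open 0.593 F [-0.4 -0.3 -4. ]
```

```bash
python3 -m inch '[[-0.6,[0.7,2,0],0],[-0.6,[1.4,5,0],0],[-0.6,[2.2,8,0],0],[-0.6,[3,11,0],0],[-0.6,[3.8,14,0],0],[-0.6,[4.6,17,0],0],[-0.6,[5.3,20,0],0],[-0.6,[6,22.5,0],0],[-0.6,[6.3,24,0],0],[-0.6,[6.4,24.5,2],0],[-0.6,[6.4,24.5,4],0],[-0.6,[6.4,24.5,6],0],[-0.6,[6.4,24.5,8],0],[-0.6,[6.4,24.5,9],0],[-0.6,[6.4,24.5,9],0],[-0.6,[6.4,24.5,9],0]]' 60
python3 -c "
from h import *
go((.607,-.159),.056,.1)"
```

```text
time: 22.75
eef_pos: [0.6073, -0.1594, 0.0799]
tcp_rot: [0.671, 0.742, -0.0, -0.0]
contact_force: [-0.3, -0.3, -3.4]
opening: 0.59
t 22.75 tcp [ 0.6073 -0.1594  0.0799] shift [ 0.04 -0.02  2.39] twist 0.001 q6 -0.52 q1 -0.42 open 0.59 F [-0.3 -0.3 -3.4]
```

```bash
python3 -m inch '[[-0.6,[0,0,1],0],[-0.6,[0,0,1.8],0],[-0.6,[0,0,2.2],0],[-0.6,[0,0,2.4],0],[-0.6,[0,0,2.5],0],[-0.6,[0,0,2.5],0],[-0.6,[0,0,2.5],0]]' 60
```

```text
time: 23.45
eef_pos: [0.6071, -0.1594, 0.0581]
tcp_rot: [0.67, 0.742, -0.001, -0.001]
contact_force: [-6.0, 2.3, 9.9]
opening: 0.59
```

```bash
python3 -m inch '[[0.8,[0,0,-0.1],0],[0.8,[0,0,-0.1],0],[0.8,[0,0,-0.1],0],[0.8,[0,0,-0.1],0],[0.9,[0,0,-0.1],0],[1,[0,0,-3],0],[1,[0,0,-7],0],[1,[0,0,-11],0],[1,[0,0,-13],0],[1,[0,0,-13],0],[1,[0,0,-13],0]]' 
python3 -c "
from h import *
go((.3668,.2442),.18,-.503)"
```

```text
time: 24.55
eef_pos: [0.6071, -0.1593, 0.1847]
tcp_rot: [0.671, 0.742, -0.0, -0.0]
contact_force: [0.2, -0.4, -0.6]
opening: 1.003
t 24.55 tcp [ 0.6071 -0.1593  0.1847] shift [ 42.57 -19.84   0.48] twist 0.604 q6 -0.52 q1 -0.42 open 1.003 F [ 0.2 -0.4 -0.6]
```

```bash
python3 -m inch '[[1,[4,-1.5,0],0.1],[1,[8,-3.5,0],0.2],[1,[12,-5.5,0],0.3],[1,[16,-7.5,0],0.4],[1,[20,-9.5,0],0.5],[1,[24,-11,0],0.6],[1,[28,-13,0],0.6],[1,[32,-15,0],0.6],[1,[36,-17,0],0.6],[1,[40,-18.5,0],0.6],[1,[42.6,-19.8,2],0.6],[1,[42.6,-19.8,4],0.6],[1,[42.6,-19.8,4],0.6],[1,[42.6,-19.8,4],0.6],[1,[42.6,-19.8,4],0.6]]' 40
python3 - <<'E'
from h import *
go((.3668,.2442),.032,-.503)
s=status.get_state(); im=cams.read_camera("wrist"); cal=cams.calibration("wrist")
T=np.eye(4);T[:3,:3]=R.from_quat(s["tcp_rot"]).as_matrix();T[:3,3]=s["eef_pos"]
C["w"]={"camera_matrix":cal["camera_matrix"],"cam_to_world":T@cal["mount"]}
a=1.061;ux=np.array([np.cos(a),np.sin(a)]);uy=np.array([-ux[1],ux[0]])
pts=[proj("w",[*(np.array([.3668,.2442])+i*.0425*ux+j*.021*uy),.05]) for i,j in((1,1),(1,-1),(-1,-1),(-1,1))]
cv2.polylines(im,[np.int32(pts)],True,(0,0,255),1)
cv2.imwrite("pics/w4.png",im)
E
```

```text
time: 26.05
eef_pos: [0.368, 0.2441, 0.1455]
tcp_rot: [0.86, 0.51, 0.0, 0.0]
contact_force: [0.2, -0.5, 0.2]
opening: 0.998
t 26.05 tcp [0.368  0.2441 0.1455] shift [-0.04 -0.11 11.35] twist 0.003 q6 0.86 q1 0.36 open 0.998 F [ 0.2 -0.5  0.2]
```

View pics/w4.png

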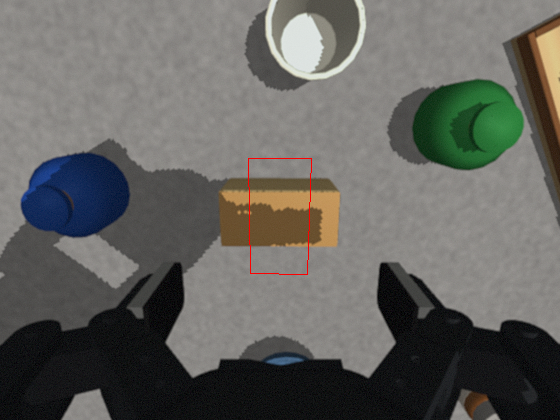

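The picture shows the brick at (280,215) where expected, but its long side lies along the jaw line. I had paired the sides with the wrong edge angles, so I'll turn the tool a quarter turn and check again.

```bash
python3 -m inch '[[1,[0,-0.1,0],-0.15],[1,[0,-0.1,0],-0.3],[1,[0,-0.1,0],-0.45],[1,[0,-0.1,0],-0.6],[1,[0,-0.1,0],-0.75],[1,[0,-0.1,0],-0.9],[1,[0,-0.1,0],-1.05],[1,[0,-0.1,0],-1.2],[1,[0,-0.1,0],-1.35],[1,[0,-0.1,0],-1.5],[1,[0,-0.1,0],-1.57],[1,[0,-0.1,0],-1.57],[1,[0,-0.1,0],-1.57],[1,[0,-0.1,0],-1.57]]' 40
python3 - <<'E'
from h import *
go((.3668,.2442),.032,1.068)
s=status.get_state(); im=cams.read_camera("wrist"); cal=cams.calibration("wrist")
T=np.eye(4);T[:3,:3]=R.from_quat(s["tcp_rot"]).as_matrix();T[:3,3]=s["eef_pos"]
C["w"]={"camera_matrix":cal["camera_matrix"],"cam_to_world":T@cal["mount"]}
a=-.503;ux=np.array([np.cos(a),np.sin(a)]);uy=np.array([-ux[1],ux[0]])
pts=[proj("w",[*(np.array([.3668,.2442])+i*.0425*ux+j*.021*uy),.05]) for i,j in((1,1),(1,-1),(-1,-1),(-1,1))]
cv2.polylines(im,[np.int32(pts)],True,(0,0,255),1)
cv2.imwrite("pics/w5.png",im)
E
```

```text
time: 27.5
eef_pos: [0.3669, 0.2448, 0.1457]
tcp_rot: [0.248, 0.969, 0.0, 0.0]
contact_force: [-0.6, 0.5, -0.6]
opening: 0.999
t 27.5 tcp [0.3669 0.2448 0.1457] shift [-1.000e-02 -6.000e-02  1.137e+01] twist 0.001 q6 -0.71 q1 0.36 open 0.999 F [-0.6  0.5 -0.6]
```

View pics/w5.png

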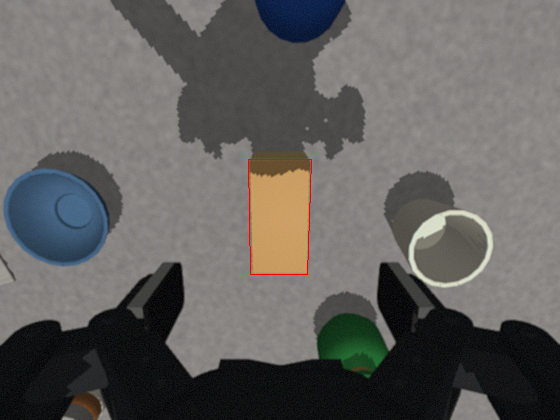

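The brick now matches the outline at (280,216), jaws across its narrow side. The cup and green pear clear the fingers, so I'll grasp.

```bash
python3 -m inch '[[1,[0,0,4],0],[1,[0,0,7],0],[1,[0,0,9.5],0],[1,[0,0,11],0],[1,[0,0,11.4],0],[1,[0,0,11.4],0],[-0.8,[0,0,11.4],0],[-0.8,[0,0,11.4],0],[-0.8,[0,0,11.4],0],[-0.8,[0,0,11.4],0],[-0.8,[0,0,11.4],0],[-0.8,[0,0,11.4],0],[-0.8,[0,0,11.4],0],[-0.8,[0,0,10],0],[-0.8,[0,0,7],0],[-0.8,[0,0,3],0],[-0.8,[0,0,-1],0],[-0.8,[0,0,-4],0],[-0.8,[0,0,-4],0],[-0.8,[0,0,-4],0]]' 40
python3 -c "
from h import *
go((.617,-.2583),.039,1.673)"
```

```text
time: 29.55
eef_pos: [0.3662, 0.2448, 0.1848]
tcp_rot: [0.247, 0.969, -0.0, -0.0]
contact_force: [-1.0, -0.1, -1.6]
opening: 0.484
t 29.55 tcp [0.3662 0.2448 0.1848] shift [-46.13 -32.13  14.57] twist -0.602 q6 -0.71 q1 0.36 open 0.484 F [-1.  -0.1 -1.6]
```

```bash
python3 -m inch '[[-0.8,[-2,-1.4,0],-0.05],[-0.8,[-5,-3.5,0],-0.1],[-0.8,[-8.5,-6,0],-0.15],[-0.8,[-12,-8.4,0],-0.2],[-0.8,[-15.5,-10.8,0],-0.25],[-0.8,[-19,-13.2,0],-0.3],[-0.8,[-22.5,-15.7,0],-0.35],[-0.8,[-26,-18,0],-0.4],[-0.8,[-29.5,-20.5,0],-0.45],[-0.8,[-33,-23,0],-0.5],[-0.8,[-36.5,-25.5,0],-0.55],[-0.8,[-40,-28,0],-0.6],[-0.8,[-43,-30,0],-0.6],[-0.8,[-45.5,-31.7,0],-0.6],[-0.8,[-46.1,-32.1,0],-0.6],[-0.8,[-46.1,-32.1,2],-0.6],[-0.8,[-46.1,-32.1,5],-0.6],[-0.8,[-46.1,-32.1,7],-0.6],[-0.8,[-46.1,-32.1,7],-0.6],[-0.8,[-46.1,-32.1,7],-0.6]]' 40
python3 -c "
from h import *
go((.617,-.2583),.039,1.673)"
```

```text
time: 31.55
eef_pos: [0.6162, -0.2566, 0.1133]
tcp_rot: [-0.05, 0.999, 0.001, -0.002]
contact_force: [0.0, -0.2, -0.9]
opening: 0.487
t 31.55 tcp [ 0.6162 -0.2566  0.1133] shift [-0.08 -0.19  7.43] twist -0.002 q6 -2.22 q1 -0.55 open 0.487 F [ 0.  -0.2 -0.9]
```

```bash
python3 -m inch '[[-0.8,[0,-0.1,2.5],0],[-0.8,[0,-0.1,5],0],[-0.8,[0,-0.1,6.3],0],[-0.8,[0,-0.1,7],0],[-0.8,[0,-0.1,7.4],0],[-0.8,[0,-0.1,7.5],0],[-0.8,[0,-0.1,7.5],0],[-0.8,[0,-0.1,7.5],0]]' 40
python3 -m inch '[[0.5,[0,0,-0.1],0],[0.5,[0,0,-0.1],0],[0.5,[0,0,-0.1],0],[0.5,[0,0,-0.1],0],[0.5,[0,0,-3],0],[0.5,[0,0,-7],0],[0.5,[0,0,-11],0],[0.5,[0,0,-15],0],[0.5,[20,0,-17],0],[0.5,[20,0,-17],0],[0.5,[20,0,-17],0],[0.5,[20,0,-17],0],[0.5,[20,0,-17],0],[0.5,[20,0,-17],0]]'
python3 - <<'E'
from h import *
go()
for n in("top","scene"):cv2.imwrite(f"pics/{n}2.png",cams.read_camera(n))
t=cv2.imread("pics/top2.png")[95:305,95:490];s=cv2.imread("pics/scene2.png")[180:310,90:470]
cv2.imwrite("pics/f.png",np.vstack([cv2.resize(t,(640,340)),cv2.resize(s,(640,219))]))
a=cv2.imread("pics/top0.png");b=cv2.imread("pics/top2.png")
E
```

```text
time: 32.35
eef_pos: [0.6181, -0.2591, 0.0415]
tcp_rot: [-0.05, 0.999, -0.001, 0.001]
contact_force: [-0.2, -0.4, -2.8]
opening: 0.484
time: 33.75
eef_pos: [0.4179, -0.2791, 0.2109]
tcp_rot: [-0.049, 0.999, -0.001, 0.001]
contact_force: [1.2, -0.5, 0.4]
opening: 0.746
t 33.75 tcp [ 0.4179 -0.2791  0.2109] shift [0. 0. 0.] twist None q6 -2.46 q1 -0.79 open 0.746 F [ 1.2 -0.5  0.4]
```

View pics/f.png

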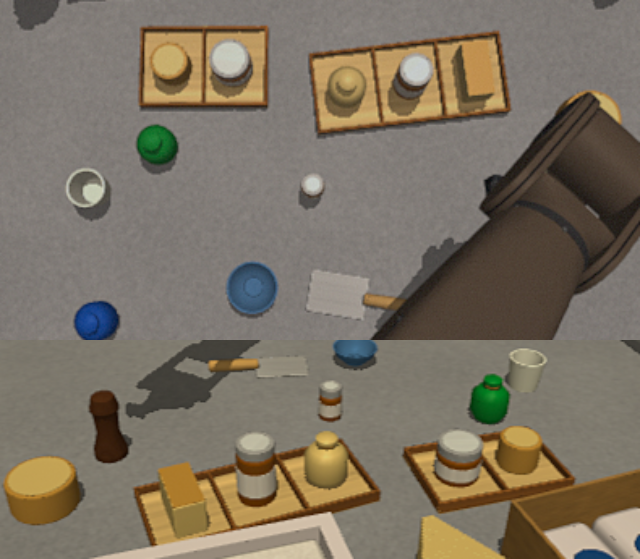

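All five stand in their compartments in both views: brick, tall jar and pear in the long tray, wide jar and wheel in the short one. I'll check the positions numerically before handing in.

Run:
```python
from h import *
im=cv2.imread("pics/top2.png");H,S,V=cv2.split(cv2.cvtColor(im,cv2.COLOR_BGR2HSV))
white=((S<60)&(V>150)).astype(np.uint8); orange=((H>10)&(H<17)&(S>100)&(V>120)).astype(np.uint8)
L=((.6068,-.1588),.102);Sh=((.6379,.1681),-.021)
for n,m,xy,z,w,(o,yaw) in [("tall",white,(.607,-.159),.094,15,L),("wide",white,(.637,.118),.062,16,Sh),("brick",orange,(.617,-.258),.056,24,L)]:
    u,v=proj("top",[*xy,z]).astype(int);r=np.zeros_like(m);r[v-w:v+w,u-w:u+w]=m[v-w:v+w,u-w:u+w]
    c=max(cv2.findContours(r,0,2)[0],key=cv2.contourArea);rc=cv2.minAreaRect(c)
    d=cast("top",rc[0],z)[0]-o;k,s=np.cos(yaw),np.sin(yaw)
    print(n,"tray xy",(k*d[0]+s*d[1]).round(4),(-s*d[0]+k*d[1]).round(4),"px size",np.round(rc[1],1))
a=cv2.imread("pics/scene0.png",0).astype(int);b=cv2.imread("pics/scene2.png",0).astype(int)
for n,(u,v,w,h) in {"slim":(286,216,9,13),"large":(115,268,24,20)}.items():
    T=a[v-h:v+h,u-w:u+w].astype(np.uint8);q=b[v-h-12:v+h+12,u-w-12:u+w+12].astype(np.uint8)
    _,mx,_,l=cv2.minMaxLoc(cv2.matchTemplate(q,T,5));print(n,"moved px",l[0]-12,l[1]-12,round(mx,3))
```

```text
tall tray xy -0.0007 0.0 px size [19. 19.]
wide tray xy 0.0019 -0.0465 px size [23.1 22.8]
brick tray xy 0.0522 -0.1357 px size [1. 2.]
slim moved px 0 0 1.0
large moved px 0 0 1.0
```

Run:
```python
from h import *
im=cv2.imread("pics/top2.png");u,v=proj("top",[.617,-.258,.056]).astype(int);hsv=cv2.cvtColor(im,cv2.COLOR_BGR2HSV)
print(u,v,hsv[v,u],hsv[v-8,u])
c0=hsv[v-3:v+4,u-2:u+3].reshape(-1,3).mean(0)
m=cv2.inRange(hsv,c0-[3,25,18],c0+[3,25,25]);r=np.zeros_like(m);r[v-24:v+25,u-16:u+17]=m[v-24:v+25,u-16:u+17]
c=max(cv2.findContours(r,0,2)[0],key=cv2.contourArea);b=cv2.minAreaRect(c);w=cast("top",cv2.boxPoints(b),.056)
d=w.mean(0)-(.6068,-.1588);k,s=np.cos(.102),np.sin(.102)
print("sides",[np.linalg.norm(w[i+1]-w[i]).round(3) for i in(0,1)],"tray xy",(k*d[0]+s*d[1]).round(4),(-s*d[0]+k*d[1]).round(4))
```

```text
389 136 [ 17 152 191] [ 17 151 194]
sides [np.float64(0.042), np.float64(0.084)] tray xy 0.0004 -0.1017
```

The brick's top measures 84 x 42 mm, centred at (0.000, -0.102) in the tray, so it lies flat. Handing in.

```bash
python3 -c "
from plant import ctrl
print(ctrl.sign_off())"
```

```text
the job is handed in; nothing more can be done
None
```

Both trays are made up and the job is handed in, at about 34 s of the 128 s allowed; it reports no verdict.

- **Long tray:** the pear cheese is at the +y end, the tall jar in the middle and the brick at the -y end.
- **Short tray:** the small wheel is at +y and the wide jar at -y.
- **Glass jars:** both were let go only after the wrist force showed them resting on the floor.

**Last checks, from the top view:**

| Item | x in its tray (mm) | y in its tray (mm) |
|---|---|---|
| Tall jar | -1 | 0 |
| Wide jar | 2 | -47 |
| Brick | 0 | -102 |

- **Brick:** its top measured 84 x 42 mm, so it lies flat. It was released without a clear contact reading, perhaps 2 mm above the floor.
- **Pear and small wheel:** I checked these by eye only; both look upright in their compartments.
- **Slim jar and large wheel:** neither moved a pixel in the scene view.

**Two things went wrong:**
- I first had the brick's long axis 90° off. The wrist picture showed it before the grasp, and I turned the tool.
- The first colour mask for the brick in the final check failed. I redid it with a better threshold.

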